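# Close the strainer housing: cover on, wing nut down

### The arm

A 7-joint arm with a two-finger parallel gripper is mounted at the origin on a cart in front of the work surface, level with it; the furniture and walls round the work are solid. World frame = base frame: x ahead of the robot, y to its left, z up, the work surface at z = 0. Lengths are in m, angles in rad, forces in N, time in s.
With the tool pointing down it reaches from about 0.425 to 0.875 m from the base axis. Payload 8.4 kg.
Tool frame: the origin (TCP) lies at the very end of the fingers, on their centre line; the grasp point (between the pads) lies 19 mm behind it; z points along the fingers, y is the line along which they close (so a half turn about z gives the same grasp; the last joint's range is limited). The gripper opens to 87 mm and grips with 3 to 60 N. Pads are 19 mm wide; open, the fingers measure 117 mm over their backs; the gripper's body (75 mm by 190 mm) begins 51 mm behind the grasp point.
Start: joints at [-1.43, 0.333, 0.04, 1.465, -0.013, 1.343, -0.059], TCP at [0.154, 0.631, 0.223] pointing down, gripper open.
Joint ranges: [-2.58, 2.58], [-0.38, 2.09], [-1.3, 1.39], [0.25, 2.4], [-1.5, 4.64], [0.08, 2.09], [-2.65, 2.65]. Speed limits (rad/s): [2.22, 2.22, 2.79, 2.79, 3.14, 3.14, 3.14].

### API

Orientations are given as a unit quaternion [x, y, z, w].
In Python, from station import robot gives the robot as it stands.
- The arm moves only by the shell command python3 nudge.py FILE, which reads ROWS from the file FILE. ROWS is one flat JSON list of numbers that holds 1 to 5 rows one after another, with no inner brackets; each row has 7 numbers: a rotation vector rx, ry, rz in units of 0.05 rad, then dx, dy, dz in units of 25 mm, then the opening from 0.0 (shut) to 1.0 (fully open); each row is the pose to reach, as a shift and turn from the pose commanded when the command began, along the tool's axes at that moment; what a row does not reach only later rows make up. A row lasts 1/12 s, in which the tool goes at most 0.0417 m and 0.125 rad, less where a joint would pass 70% of its speed; a pose out of reach is approached as far as the arm can. The fingers move at their own pace and stop on an object; the grip force is fixed at half the most. Time passes only in rows, so rows that do not move let the fingers close. It prints the time, the measured TCP pose, the force, the opening and the grip force at its end. Input that does not fit is refused with a message, and nothing moves.
- robot.get_state(): the state, without advancing time (a new reading comes with each control period).
- robot.snapshot(name): name is "scene" or "side" or "wrist"; returns a dict with "color" (384x512x3 uint8, blue, green, red), "fx", "fy", "cx", "cy" (pixels), "dist_coeffs" ([k1, k2, p1, p2, k3] as OpenCV has them; the pictures are not rectified), "R" (3x3) and "t" (3): a world point X has camera coordinates R X + t. Camera axes: x right, y down, z forward; pixel columns grow to the right and rows downward; lengths in m; the calibration is good to about 2 mm. A picture is of the moment at which its call begins. There is no depth.
- robot.finish_job(): hands the job in; it is judged then, once.
The state is a dict: "time": time; "qpos": joint angles; "qvel": joint speeds; "joint_torque": joint torques, N m; "eef_pos": TCP position; "tool_rot": TCP orientation; "ft_force": force on the tool from outside, world axes, zero at the start; "ft_torque": the same for the moment, N m; "width": opening from 0.0 (shut) to 1.0 (fully open); "grasp_force": force on a finger pad.
Only numpy, scipy, OpenCV 4.12 (cv2) and the standard library are available. Lean on these libraries where they do the work, as an engineer would, in place of code of your own. Each camera call takes 0.05 s, during which the arm holds its last target. There are 200 camera calls.

### The job

Put the slotted metal cover back on the leaning strainer housing: pass its slot over the wing nut and lay it flat on the rubber seal between the lugs. Then spin the wing nut clockwise all the way down until it stops, snug on the cover, and let go. Leave the bearing cap, the tape rolls and the oil bottle where they stand.

Things in the scene. Friction and masses are not known exactly. Their poses are not given: they have to be found in the camera images.
- housing: The strainer housing, an open aluminium box fixed on a steel stand (base 150 x 150 x 10 mm). Origin at bench level below the middle of its rim. Lugs stand round the cover's seat, 3 mm clear of a centred cover and 2 mm lower than its top: two 14 mm wide on each long side at y = +-46 mm of the seal, one in the middle of each short end. The rest of the long sides is free for fingers.
- gasket: The cover's seat: black rubber seal, 56 x 116 mm, on the housing's rim. Origin on the stud axis at the seal's top face, 133 mm above the bench. z: the stud axis, outwards, leaning 30 degrees from vertical towards the robot (give or take the stand's yaw); y: level, along the long side; x: up the slope. The seal yields along -z by up to 3.5 mm, 4 N per mm.
- stud_tip (a point): Tip of the 8 mm stud, on its axis, 40 mm outside the seal's top face.
- wing_nut: The brass wing nut on the stud. Origin on the stud axis in the plane of its underside; axes parallel to the seal's (they do not turn with the nut). A flat-sided bar 12 mm thick and 44 mm long, 12 mm high in the middle, 19 mm at the wings. At the start its underside is 18 mm above the seal, 6 mm above the top of a cover lying there.
- nut_turn (a joint): Angle of the wing nut, rad. 0: its bar lies along y of the seal, in line with the slot of a seated cover. Grows as it is turned clockwise seen from outside; the nut then moves down the stud 10 mm per full turn, meets the cover at about 3.9, presses cover and seal down and stops hard at 5.1. Slight friction (0.04 N m); stays where left. Starts between 0 and 0.1.
- cover: Loose aluminium plate 60 (x) x 120 (y) x 12 mm (z), 0.13 to 0.25 kg; through its middle a slot 20 mm wide in x and 54 mm long in y; a low bar (2 mm) across the top near each short end. Origin in the middle of its underside, z up. Starts flat on the bench, bars up; goes on either way round. Grip it across its 60 mm width.
- bearing_cap: Bystander: a grey cast camshaft bearing cap with bolts standing in it, 46 x 100 x 50 mm. Origin under its middle.
- tape_rolls: Bystander: a stack of amber tape rolls, 69 mm across, 68 mm high. Origin under its middle.
- squeeze_bottle: Bystander: a clear squeeze bottle with oil and a black spout, 55 mm across, 136 mm high. Origin under its middle.

How it is judged:
On the way, in this order (a step that is already met when the one before it is completed fails the run):
1. the cover lies flat on the seal, over the stud, with the wing nut still up (distance between cover and gasket below 0.007 m and z of cover in the frame of gasket below 0.0025 m and angle between the z axis of cover and the z axis of gasket, either way round below 0.05 rad and value of joint nut_turn below 0.8 rad), for 0.2 s.
2. the wing nut is down at its stop, pressing on the cover (value of joint nut_turn above 4.75 rad and contact force between wing_nut and cover above 3 N), for 0.2 s.
At the end, for the whole second after the job is handed in: The cover lies on the seal (within 7 mm of centre, not more than 2.5 mm above it, flat to 0.05 rad) and at rest; the wing nut is turned to within 0.35 rad of its stop at 5.1 rad and presses on the cover with more than 3 N (all of step 2 and distance between cover and gasket below 0.007 m and z of cover in the frame of gasket below 0.0025 m and angle between the z axis of cover and the z axis of gasket, either way round below 0.05 rad and linear speed of cover below 0.02 m/s); the robot touches nothing.
It fails at once if the bearing cap is shifted by more than 30 mm (distance of bearing_cap from where it was at the start of the episode above 0.03 m).
It fails at once if the tape rolls are shifted by more than 30 mm (distance of tape_rolls from where it was at the start of the episode above 0.03 m).
It fails at once if the oil bottle is shifted by more than 30 mm (distance of squeeze_bottle from where it was at the start of the episode above 0.03 m).
It also fails if it takes over 72 s, if anything falls off the work surface, if the arm or the gripper's body presses on something with over 40 N, if the wrist force passes 120 N, or if a joint passes its speed limit or range.

## Working session

There is one attempt and no reset: what is moved stays moved. The work goes in short steps, Python scripts to look and compute and a shell command to move; the robot and the scene stay as the last step left them, time stands still between calls to the robot, and variables do not carry over. Pictures are saved under pics/ and viewed, at most 10 in all, crops included, and the job is handed in when it is done.

```bash
ls; mkdir -p pics
python3 - <<'E'
from station import robot
import cv2,pickle
for n in ["scene","side"]:
    s=robot.snapshot(n); cv2.imwrite(f"pics/{n}0.png",s["color"]); pickle.dump(s,open(f"pics/{n}0.pkl","wb"))
    print(n,s["fx"],s["cx"],s["cy"],s["dist_coeffs"],s["R"],s["t"])
print(robot.get_state())
E
```

```text
nudge.py
pics
station.py
scene 459.1457076628348 258.62931048419176 192.2308729260115 [0.01892784 0.         0.         0.         0.        ] [[ 0.79882365 -0.60154814  0.00453871]
 [-0.33961425 -0.45719132 -0.82197218]
 [ 0.4965309   0.65506941 -0.56950956]] [-0.44438922  0.30356683  0.92314012]
side 465.60744375039167 253.0516873141358 182.25412302897777 [-0.02335068  0.          0.          0.          0.        ] [[ 0.9880122  -0.15406939  0.00972167]
 [-0.07464734 -0.53192063 -0.84349761]
 [ 0.13512832  0.83266024 -0.53704494]] [-0.54154291  0.15734993  1.15618785]
{'time': 0.1, 'qpos': array([-1.43016258,  0.33387106,  0.0398651 ,  1.46615626, -0.01339879,
        1.34326781, -0.05849539]), 'qvel': array([ 0.00104537, -0.00225798,  0.0014045 , -0.00338272,  0.00030183,
        0.00109785, -0.000289  ]), 'joint_torque': array([ 5.24720366e-03, -6.57813334e+01,  1.34088267e+00, -4.04696059e+01,
       -5.96921076e-02,  4.10153868e-02,  3.69332861e-05]), 'eef_pos': array([0.15432545, 0.63100015, 0.22174117]), 'tool_rot': array([ 1.19630949e-01,  9.92818171e-01, -7.17302611e-04, -3.82392083e-05]), 'ft_force': array([0.42726321, 0.55411172, 0.16520065]), 'ft_torque': array([ 0.00573696,  0.01235163, -0.01492116]), 'grasp_force': 0.0, 'width': 0.9994829384590767}
```
View pics/scene0.png

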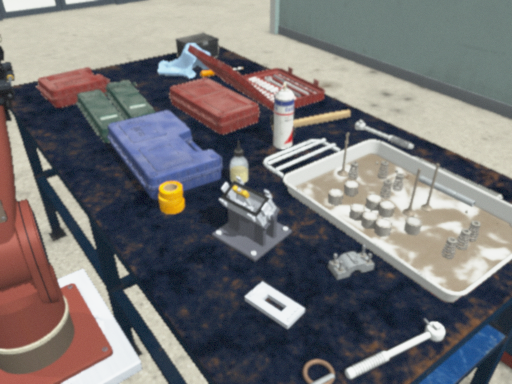

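View pics/side0.png

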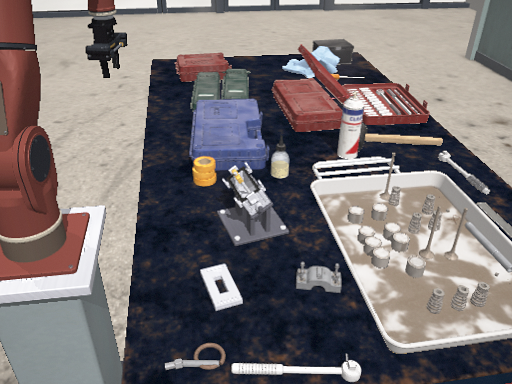

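The scene view shows the white cover at (274,305), the housing at (253,215), the cap at (352,262), the tape at (172,197) and the bottle at (238,165). In the side view the cover is at (221,287) and the housing at (249,195). Next I'll zoom in on the housing and cover.

Run:
```python
import cv2,pickle,numpy as np
def crop(n,x,y,w,h,k):
    im=pickle.load(open(f"pics/{n}0.pkl","rb"))["color"][y:y+h,x:x+w]
    return cv2.resize(im,None,fx=k,fy=k,interpolation=cv2.INTER_CUBIC)
a=crop("scene",205,170,100,75,4); b=crop("side",205,155,100,75,4)
c=crop("scene",230,270,100,75,4); d=crop("side",180,250,100,75,4)
cv2.imwrite("pics/crops.png",np.vstack([np.hstack([a,b]),np.hstack([c,d])]))
```

View pics/crops.png

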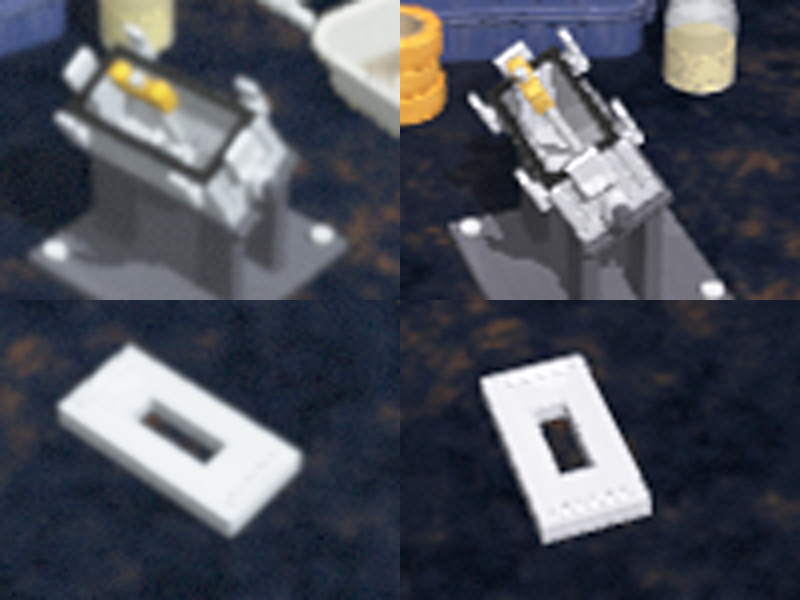

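The crops show the cover's top corners, the black seal's corners and the brass nut. I'll fit poses of known shapes to both views.

```bash
cat > h.py <<'E'
import cv2,pickle,numpy as np
from scipy.optimize import least_squares
from scipy.spatial.transform import Rotation as Ro
def proj(s,X):
    K=np.array([[s["fx"],0,s["cx"]],[0,s["fy"],s["cy"]],[0,0,1]])
    return cv2.projectPoints(np.atleast_2d(X).astype(float),cv2.Rodrigues(np.array(s["R"]))[0],np.array(s["t"]),K,np.array(s["dist_coeffs"]))[0][:,0]
def boxc(hx,hy,z): return np.array([[-hx,-hy,z],[-hx,hy,z],[hx,hy,z],[hx,-hy,z]])
def fit(obs,R0,p0):
    # obs: list of (snapshot, local pts Nx3, pixels Nx2); pose = Rz(yaw)*R0, p
    def res(v):
        R=(Ro.from_euler('z',v[3])*R0)
        return np.concatenate([(proj(s,R.apply(L)+v[:3])-P).ravel() for s,L,P in obs])
    r=least_squares(res,p0,x_scale=[.1,.1,.1,1],loss='soft_l1'); return r.x,res(r.x).reshape(-1,2)
E
python3 - <<'E'
from h import *
sc=pickle.load(open("pics/scene0.pkl","rb")); sd=pickle.load(open("pics/side0.pkl","rb"))
m=lambda P,o:(np.array(P)+.5)/4-.5+np.array(o)
# cover
I=Ro.identity()
c=boxc(.03,.06,.012)
for order in (0,):
    # corner order: near(left scene), top, right, bottom
    A=m([[58,105],[130,45],[302,158],[232,221]],(230,270)); B=m([[82,78],[182,53],[250,200],[145,228]],(180,250))
    # left-top edge is short (60mm): left=(-x,+y), top=(+x,+y), right=(+x,-y), bottom=(-x,-y)
    L=c[[1,2,3,0]]
    print(fit([(sc,L,A),(sd,L,B)],I,[.5,-.2,0,0.3]))
# free triangulation, center
from numpy.linalg import norm
def tri(a,b):
    f=lambda X:np.concatenate([(proj(sc,X)-a).ravel(),(proj(sd,X)-b).ravel()])
    r=least_squares(f,[.6,0,.05],x_scale=.1);return r.x,norm(r.fun)
for a,b in zip(A,B): print(tri(a,b))
# gasket
for tilt in (-30,):
    R0=Ro.from_euler('y',tilt,degrees=True)
    S=m([[68,105],[103,45],[256,118],[208,182]],(205,170)); D=m([[142,180],[215,147],[160,46]],(205,155))
    g=boxc(.028,.058,0)
    print("tri",tri(S[3],D[0]),tri(S[2],D[1]))
    # scene: left/bottom = low slope (-x), top/right=high (+x); left = +y, right=-y
    print(fit([(sc,g[[1,2,3,0]],S),(sd,g[[0,3,2]],D)],R0,[.6,0,.13,0]))
E
```

```text
(array([ 0.44222448, -0.20814035, -0.00087432,  0.20727246]), array([[ 0.54301032,  0.42088006],
       [ 0.29958983,  0.52011215],
       [-0.32275912, -0.70107235],
       [-0.1276793 ,  0.53850641],
       [ 0.24422526,  0.03617406],
       [-0.01120463,  0.20437169],
       [ 0.1514407 , -0.73773683],
       [-0.39599001, -0.41834276]]))
(array([ 0.40019697, -0.15402461,  0.01055711]), np.float64(0.33993740145932555))
(array([ 0.45952821, -0.14177141,  0.01088924]), np.float64(0.22985215368005946))
(array([ 0.48338449, -0.26236356,  0.01077873]), np.float64(0.02532741785371677))
(array([ 0.42636037, -0.27222398,  0.00996094]), np.float64(0.5590836198257291))
tri (array([ 0.50660739, -0.0572706 ,  0.12805665]), np.float64(0.3854899555751909)) (array([ 0.55382665, -0.0418215 ,  0.14080892]), np.float64(1.4899336155762897))
(array([0.52161683, 0.01263933, 0.13006406, 0.173688  ]), array([[-0.67403676,  1.40217522],
       [ 4.22209473, -0.77232948],
       [ 0.2233397 , -0.61652115],
       [-1.81996873,  1.81887247],
       [-0.03944372,  2.31598987],
       [ 0.88182014, -2.55495077],
       [-0.20311959, -0.56292569]]))
```

```bash
cat >> h.py <<'E'
def delta(p,R,yz=None):
    "shift/turn from the current pose to world pose p,R, in tool axes"
    from station import robot
    s=robot.get_state(); T=Ro.from_quat(s["tool_rot"])
    print("dpos",np.round(T.inv().apply(np.array(p)-s["eef_pos"]),4),"rotvec",np.round((T.inv()*R).as_rotvec(),4),"tcp",np.round(s["eef_pos"],4),"q",np.round(s["qpos"],2))
def rot(y,z):
    y=np.array(y)/np.linalg.norm(y); z=np.array(z)/np.linalg.norm(z); return Ro.from_matrix(np.c_[np.cross(y,z),y,z])
E
python3 - <<'E'
from h import *
T=rot([np.cos(.207),np.sin(.207),0],[0,0,-1])
for p in ([.42,.40,.40],[.45,.05,.40]): delta(p,T)
E
```

```text
dpos [-0.313  -0.1615 -0.178 ] rotvec [-1.200e-03  9.000e-04  1.124e+00] tcp [0.1543 0.631  0.2217] q [-1.43  0.33  0.04  1.47 -0.01  1.34 -0.06]
dpos [-0.4252 -0.4944 -0.1775] rotvec [-1.200e-03  9.000e-04  1.124e+00] tcp [0.1543 0.631  0.2217] q [-1.43  0.33  0.04  1.47 -0.01  1.34 -0.06]
```

The manual's scale: shifts go in units of 25 mm and turns go in units of 0.05 rad. Converting my numbers, -0.15 m is -6, -0.09 m is -3.6.

```bash
echo '[0,0,0,-1.2,-0.64,-0.8,1,0,0,0,-2.4,-1.28,-1.6,1,0,0,0,-3.6,-1.92,-2.4,1,0,0,0,-4.8,-2.56,-3.2,1,0,0,0,-6,-3.2,-4,1]' > m.json && python3 nudge.py m.json
echo '[0,0,0,-1.2,-0.64,-0.64,1,0,0,0,-2.4,-1.28,-1.28,1,0,0,0,-3.6,-1.92,-1.92,1,0,0,0,-4.8,-2.56,-2.56,1,0,0,0,-6,-3.2,-3.2,1]' > m.json && python3 nudge.py m.json
echo '[0,0,0,-0.8,-1.44,0,1,0,0,0,-1.6,-2.8,0,1,0,0,0,-2.4,-4.2,0,1,0,0,0,-3.2,-5.6,0,1,0,0,0,-3.6,-6.8,0,1]' > m.json && python3 nudge.py m.json
echo '[0,0,2.4,0,-1.2,0,1,0,0,4.8,0,-2.4,0,1,0,0,7.2,0,-3.6,0,1,0,0,9.6,0,-4.8,0,1,0,0,12,0,-6,0,1]' > m.json && python3 nudge.py m.json
python3 - <<'E'
from h import *
from station import robot
T=rot([np.cos(.207),np.sin(.207),0],[0,0,-1])
delta([.442,-.208,.2],T); delta([.45,.05,.4],T)
s=robot.snapshot("wrist"); pickle.dump(s,open("pics/w0.pkl","wb")); cv2.imwrite("pics/w0.png",s["color"])
st=robot.get_state(); TT=Ro.from_quat(st["tool_rot"]); R=np.array(s["R"]);C=-R.T@np.array(s["t"])
print("cam in tool",TT.inv().apply(C-st["eef_pos"]),"\n",TT.inv().as_matrix()@R.T, s["fx"])
E
```

```text
time: 0.52
eef_pos: [0.282, 0.5165, 0.3231]
tool_rot: [0.12, 0.993, -0.0, -0.0]
ft_force: [0.7, 0.6, -1.2]
width: 0.997
grasp_force: 0.0
time: 0.93
eef_pos: [0.4087, 0.4032, 0.4032]
tool_rot: [0.12, 0.993, -0.0, -0.0]
ft_force: [0.4, 1.0, 0.9]
width: 1.0
grasp_force: 0.0
time: 1.35
eef_pos: [0.456, 0.2146, 0.4022]
tool_rot: [0.121, 0.993, -0.0, 0.0]
ft_force: [0.9, -1.0, -0.6]
width: 0.999
grasp_force: 0.0
time: 1.77
eef_pos: [0.4185, 0.071, 0.4023]
tool_rot: [0.41, 0.912, -0.0, -0.0]
ft_force: [0.3, -1.0, 0.1]
width: 0.996
grasp_force: 0.0
dpos [-0.2245 -0.1674  0.2023] rotvec [-4.00e-04 -2.00e-04  5.18e-01] tcp [0.4185 0.071  0.4023] q [-0.79 -0.21  0.42  1.66  0.09  1.68  0.36]
dpos [-0.0366  0.0096  0.0022] rotvec [-4.00e-04 -2.00e-04  5.18e-01] tcp [0.4185 0.071  0.4023] q [-0.79 -0.21  0.42  1.66  0.09  1.68  0.36]
cam in tool [ 0.07757175  0.00359125 -0.16164768] 
 [[ 1.59890981e-02 -9.64321574e-01 -2.64250356e-01]
 [ 9.99871674e-01  1.56829118e-02  3.26840075e-03]
 [ 9.92425686e-04 -2.64268705e-01  9.64448582e-01]] 324.1078415088424
```

View w0.

View pics/w0.png

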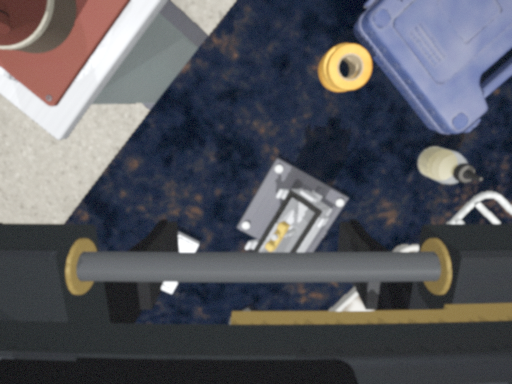

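The wrist view shows the housing at (285,225), partly hidden by the gripper bar, so only rows above about 215 are usable. I'll tilt the tool along the stud axis and put the housing in the upper half of the image.

```bash
cat >> h.py <<'E'
CT=np.array([.07757,.00359,-.16165]); RT=np.array([[.01599,-.96432,-.26425],[.99987,.01568,.00327],[.00099,-.26427,.96445]])
def G(yaw): return Ro.from_euler('z',yaw)*Ro.from_euler('y',-30,degrees=True)
def toolover(Rg): # tool z = -gasket z, tool y = gasket x
    m=Rg.as_matrix(); return rot(m[:,0],-m[:,2])
E
python3 - <<'E'
from h import *
T=toolover(G(.19)); g=np.array([.522,.0126,.13])
for col,row,d in ((256,120,.25),(200,120,.25),(256,110,.27)):
    r=np.array([(col-256)/324,(row-192)/324,1]); pt=CT+RT@(r*d)
    p=g-T.apply(pt); print(p); delta(p,T)
E
```

```text
[ 0.48505862 -0.06077804  0.20976305]
dpos [-0.139  -0.0312  0.1934] rotvec [-0.5112 -0.136   0.5073] tcp [0.4182 0.065  0.4032] q [-0.79 -0.22  0.43  1.66  0.09  1.68  0.35]
[ 0.52169179 -0.05302916  0.23132813]
dpos [-0.1569  0.0016  0.1718] rotvec [-0.5112 -0.136   0.5073] tcp [0.4182 0.065  0.4032] q [-0.79 -0.22  0.43  1.66  0.09  1.68  0.35]
[ 0.47537342 -0.06980651  0.22945967]
dpos [-0.1395 -0.0445  0.1737] rotvec [-0.5112 -0.136   0.5073] tcp [0.4182 0.065  0.4032] q [-0.79 -0.22  0.43  1.66  0.09  1.68  0.35]
```

To row units: -0.1 m is -4, -0.08 m is -3.2, -0.16 rad is -3.2.

```bash
echo '[-1.6,-0.42,1.6,-0.8,-0.2,0.6,1,-3.2,-0.86,3.2,-1.6,-0.4,1.2,1,-4.8,-1.3,4.8,-2.4,-0.6,1.8,1,-6.6,-1.74,6.6,-3.2,-0.8,2.4,1,-8.2,-2.18,8.12,-4,-1,3,1]' > m.json && python3 nudge.py m.json
python3 - <<'E'
from h import *
delta([.475,-.07,.229],toolover(G(.19)))
E
```

```text
time: 2.23
eef_pos: [0.4597, -0.0022, 0.3392]
tool_rot: [0.54, 0.825, 0.131, 0.103]
ft_force: [0.1, 0.9, 0.7]
width: 0.999
grasp_force: 0.0
dpos [-0.0652 -0.0488  0.1017] rotvec [-0.1861 -0.0649  0.2087] tcp [ 0.4597 -0.0022  0.3392] q [-0.39 -0.38  0.27  1.95  0.03  1.23  0.29]
```

```bash
echo '[-1.2,-0.4,1.4,-0.64,-0.48,1,1,-2.4,-0.8,2.8,-1.32,-0.96,2,1,-3.72,-1.3,4.18,-2,-1.44,3,1,-3.72,-1.3,4.18,-2.6,-1.96,4.08,1,-3.72,-1.3,4.18,-2.6,-1.96,4.08,1]' > m.json && python3 nudge.py m.json
python3 - <<'E'
from h import *
from station import robot
delta([.475,-.07,.229],toolover(G(.19)))
s=robot.snapshot("wrist"); pickle.dump(s,open("pics/w1.pkl","wb")); 
cv2.imwrite("pics/w1.png",cv2.resize(s["color"][20:230,116:396],None,fx=2.857,fy=2.857,interpolation=cv2.INTER_CUBIC))
E
```

```text
time: 2.65
eef_pos: [0.4719, -0.0342, 0.2813]
tool_rot: [0.594, 0.769, 0.186, 0.146]
ft_force: [-1.6, 1.4, 0.8]
width: 1.0
grasp_force: 0.0
dpos [-0.0352 -0.0295  0.0438] rotvec [-0.0458 -0.0274  0.0586] tcp [ 0.4719 -0.0342  0.2813] q [ 0.26 -0.38 -0.12  2.13 -0.27  0.96  0.5 ]
```

View pics/w1.png

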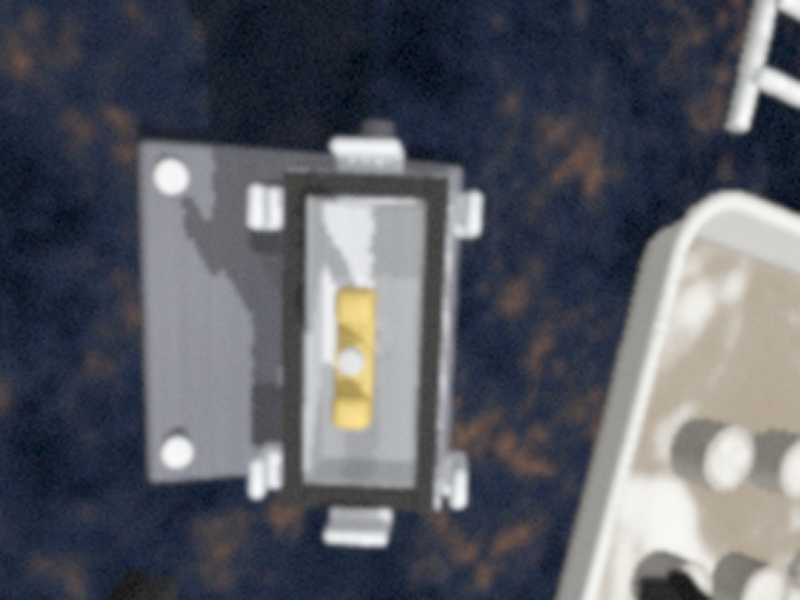

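The view shows the seal's outer corners at TL (286,172), TR (448,180), BR (437,508) and BL (280,500) in the crop, and the stud tip at (350,362). I'll fit these together with the first two views.

Run:
```python
from h import *
sc=pickle.load(open("pics/scene0.pkl","rb")); sd=pickle.load(open("pics/side0.pkl","rb")); w=pickle.load(open("pics/w1.pkl","rb"))
m=lambda P,o,k=4:(np.array(P)+.5)/k-.5+np.array(o)
S=m([[68,105],[256,118],[208,182]],(205,170)); D=m([[142,180],[160,46]],(205,155))
W=m([[286,172],[448,180],[437,508],[280,500],[350,362]],(116,20),2.857)
g=boxc(.028,.058,0); tip=np.array([[0,0,.04]]); R0=Ro.from_euler('y',-30,degrees=True)
LW=np.vstack([g[[1,2,3,0]],tip]); x0=[.522,.013,.13,.19]
# stud tip in scene ~ crop (142,77)?; nut mid-top in both views
print(fit([(w,LW,W)],R0,x0))
x,r=fit([(w,LW,W),(sc,g[[1,3,0]],S),(sd,g[[0,2]],D)],R0,x0); print(x,r)
for s,o in ((sc,(205,170)),(sd,(205,155))):
    q=(proj(s,(Ro.from_euler('z',x[3])*R0).apply(np.vstack([g,tip,[[0,.02,.03],[0,-.02,.03]]]))+x[:3])-o)*4; print(np.round(q))
delta([.475,-.07,.229],toolover(G(.19)))
```

```text
(array([0.52393514, 0.01306393, 0.12652759, 0.21285219]), array([[-0.34411272,  0.41760812],
       [ 0.43733218, -0.29339983],
       [-1.23282736,  0.16906751],
       [ 0.85362912,  0.29948796],
       [ 0.04184709, -0.54364139]]))
[0.52275015 0.01307867 0.12935505 0.20801766] [[-0.18352275 -0.20112822]
 [ 1.12487134 -0.64047908]
 [-1.11762439  0.8726146 ]
 [ 0.48704482  0.7588976 ]
 [ 0.15787912 -0.52460772]
 [-0.71964163  1.86803192]
 [ 0.76470668 -1.12025141]
 [-0.71093142  1.5516581 ]
 [ 1.29708172  2.44925816]
 [-0.62195135 -0.47132342]]
[[204. 187.]
 [ 64. 111.]
 [116.  41.]
 [258. 112.]
 [135.  78.]
 [117.  74.]
 [166. 100.]]
[[146. 188.]
 [ 86.  92.]
 [156.  43.]
 [221. 134.]
 [120.  71.]
 [118.  66.]
 [139.  98.]]
dpos [-0.0313 -0.0239  0.041 ] rotvec [-0.0488 -0.0241  0.0474] tcp [ 0.4699 -0.039   0.2763] q [ 0.28 -0.38 -0.12  2.14 -0.27  0.96  0.51]
```

```bash
echo '[0,0,0,-0.24,0.8,0.6,1,-0.4,-0.2,0.4,-0.48,1.6,1.2,1,-0.8,-0.4,0.8,-0.72,2,1.8,1,-1,-0.48,0.94,-0.8,2,2,1,-1,-0.48,0.94,-0.8,2,2,1]' > m.json && python3 nudge.py m.json
python3 - <<'E'
from h import *
from station import robot
delta([.475,-.07,.229],toolover(G(.208)))
s=robot.snapshot("wrist"); pickle.dump(s,open("pics/w2.pkl","wb")); 
x=[.5227,.013,.129]; 
print(proj(s,x))
cv2.imwrite("pics/w2.png",cv2.resize(s["color"][10:220,66:346],None,fx=2.857,fy=2.857,interpolation=cv2.INTER_CUBIC))
E
```

```text
time: 3.12
eef_pos: [0.5407, -0.0359, 0.2573]
tool_rot: [0.61, 0.749, 0.2, 0.163]
ft_force: [-1.3, -0.8, -0.6]
width: 1.001
grasp_force: 0.0
dpos [-0.02   -0.0759 -0.011 ] rotvec [-0.0021  0.0027 -0.0031] tcp [ 0.5407 -0.0359  0.2573] q [ 0.26 -0.24 -0.15  2.09 -0.26  0.8   0.44]
[[172.42663802 127.52120762]]
```

View pics/w2.png

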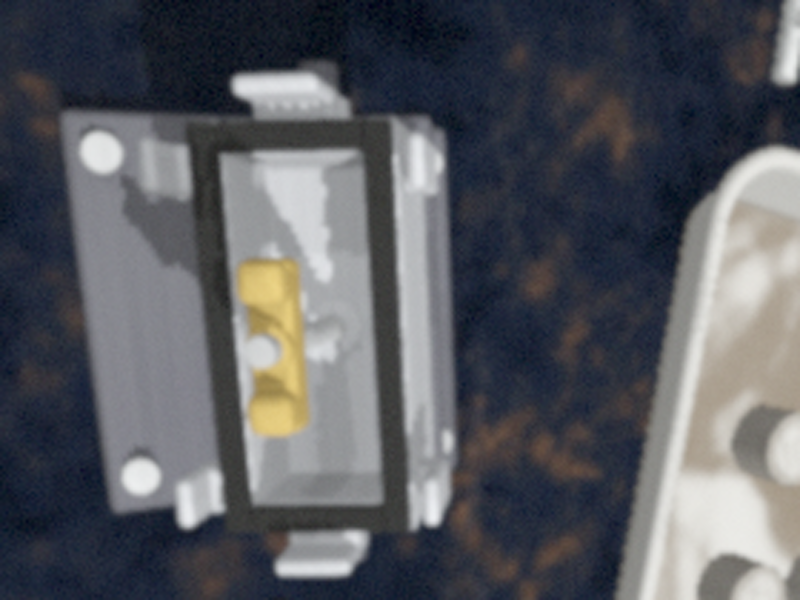

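The sharp second view shows the seal's outer corners at (188,126), (391,122), (411,530) and (228,530), and the stud tip at (263,351). I'll make a joint fit and plan the cover grasp.

Run:
```python
from h import *
w=pickle.load(open("pics/w1.pkl","rb")); w2=pickle.load(open("pics/w2.pkl","rb"))
m=lambda P,o,k=2.857:(np.array(P)+.5)/k-.5+np.array(o)
W=m([[286,172],[448,180],[437,508],[280,500],[350,362]],(116,20)); W2=m([[188,126],[391,122],[411,530],[228,530],[263,351]],(66,10))
L=np.vstack([boxc(.028,.058,0)[[1,2,3,0]],[[0,0,.04]]]); x0=[.522,.013,.13,.19]
for t in (-28,-30,-32):
  R0=Ro.from_euler('y',t,degrees=True)
  for o in ([(w2,L,W2)],[(w,L,W),(w2,L,W2)]):
    x,r=fit(o,R0,x0); print(t,np.round(x,4),np.abs(r).mean(), np.round(r[-5:],1).tolist() if t==-30 else '')
T=rot([np.cos(.207),np.sin(.207),0],[0,0,-1]); delta([.442,-.208,.2],T)
```

```text
-28 [0.5225 0.0128 0.1287 0.213 ] 0.4499658580183919 
-28 [0.5227 0.0129 0.1281 0.2129] 0.519538246910313 
-30 [0.5225 0.0128 0.129  0.2136] 0.13125987328157862 [[0.1, -0.1], [0.1, -0.1], [-0.2, -0.3], [0.1, 0.1], [-0.1, 0.2]]
-30 [0.5227 0.0129 0.1286 0.2134] 0.36994594259741265 [[0.3, -0.1], [0.2, -0.1], [-0.1, -0.5], [0.2, -0.1], [0.1, 0.1]]
-32 [0.5226 0.0128 0.1293 0.2141] 0.41941068804383264 
-32 [0.5229 0.0129 0.1288 0.2143] 0.602480170824822 
dpos [-0.1484 -0.1431 -0.0149] rotvec [ 0.5222  0.0019 -0.0024] tcp [ 0.5406 -0.036   0.2583] q [ 0.26 -0.24 -0.15  2.09 -0.26  0.8   0.44]
```

```bash
echo '[2,0,0,-1.36,-0.8,-1.2,1,4.2,0,0,-2.72,-1.6,-1.4,1,6.2,0,0,-4,-3,-1.2,1,8.4,0,0,-5.4,-4.4,-0.8,1,10.44,0.04,-0.04,-6.8,-5.72,-0.6,1]' > m.json && python3 nudge.py m.json
python3 - <<'E'
from h import *
T=rot([np.cos(.207),np.sin(.207),0],[0,0,-1])
r=np.array([0,(110-192)/324,1]); p=np.array([.442,-.208,.012])-T.apply(CT+RT@(r*.28)); print(p); delta(p,T)
E
```

```text
time: 3.58
eef_pos: [0.4562, -0.2099, 0.2143]
tool_rot: [0.631, 0.776, -0.001, 0.001]
ft_force: [1.1, -0.3, -0.0]
width: 1.0
grasp_force: 0.0
[ 0.45345849 -0.27907814  0.13912328]
dpos [-0.067  -0.0168  0.0753] rotvec [-0.0004  0.0021 -0.0014] tcp [ 0.4562 -0.2099  0.2143] q [ 0.36  0.04 -0.02  1.83  0.    1.27  0.55]
```

To row units: 0.075 m is 3, 0.07 m is 2.8.

```bash
echo '[0,0,0,-1,-0.24,1,1,0,0,0,-2,-0.48,2,1,0,0,0,-2.68,-0.68,2.8,1,0,0,0,-2.68,-0.68,3,1,0,0,0,-2.68,-0.68,3,1]' > m.json && python3 nudge.py m.json | head -3
python3 - <<'E'
from h import *
from station import robot
s=robot.snapshot("wrist"); pickle.dump(s,open("pics/w3.pkl","wb"))
cv2.imwrite("pics/w3.png",cv2.resize(s["color"][0:230,106:406],None,fx=2.6,fy=2.6,interpolation=cv2.INTER_CUBIC))
# automatic outline: white blob
g=s["color"].min(2).copy(); g[225:]=0
n,l,st,_=cv2.connectedComponentsWithStats((g>110).astype(np.uint8)); k=l[110,256-40]
k=1+np.argmax(st[1:,4]); print(st[k])
c=cv2.minAreaRect(np.argwhere(l==k)[:,::-1].astype(np.float32)); print(c, cv2.boxPoints(c))
E
```

```text
time: 4.0
eef_pos: [0.4527, -0.2775, 0.1367]
tool_rot: [0.632, 0.775, 0.0, -0.0]
[ 225   26   75  147 9278]
((262.0, 99.0), (146.0, 74.0), 90.0) [[225.  26.]
 [299.  26.]
 [299. 172.]
 [225. 172.]]
```

View pics/w3.png

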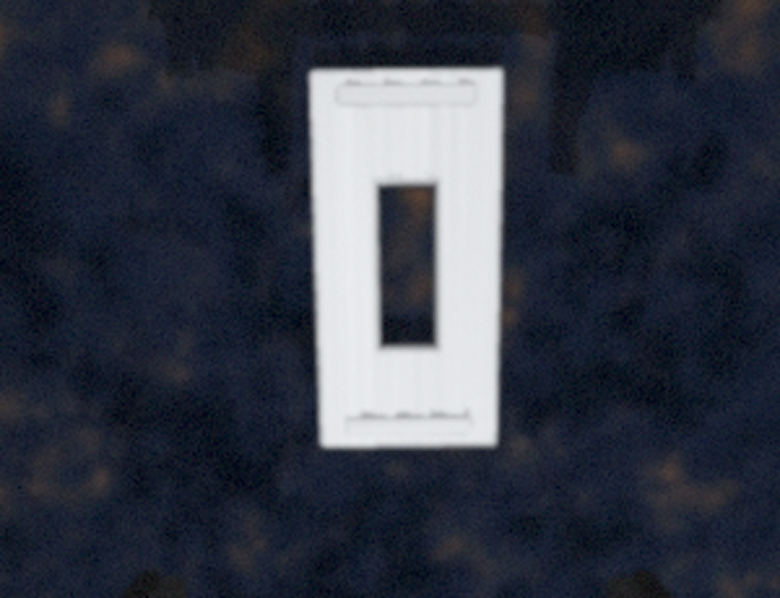

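The cover is seen squarely, with crop corners (309,68), (504,67), (499,446) and (320,447). I'll fit it and work out the grasp.

Run:
```python
from h import *
w=pickle.load(open("pics/w3.pkl","rb")); sc=pickle.load(open("pics/scene0.pkl","rb")); sd=pickle.load(open("pics/side0.pkl","rb"))
m=lambda P,o,k=4:(np.array(P)+.5)/k-.5+np.array(o)
L=boxc(.03,.06,.012)[[1,2,3,0]]
W=m([[309,68],[504,67],[499,446],[320,447]],(106,0),2.6); 
A=m([[58,105],[130,45],[302,158],[232,221]],(230,270)); B=m([[82,78],[182,53],[250,200],[145,228]],(180,250))
I=Ro.identity(); x0=[.442,-.208,0,.2]
x,r=fit([(w,L,W)],I,x0); print(x,np.abs(r).mean())
x2,r=fit([(w,L,W),(sc,L,A),(sd,L,B)],I,x0); print(x2,np.abs(r).mean())
T=rot([np.cos(x[3]),np.sin(x[3]),0],[0,0,-1])
delta([x[0],x[1],.06],T); delta([x[0],x[1],.003],T)
```

```text
[ 0.44174728 -0.20634382  0.00490449  0.21373913] 0.3070383488957127
[ 4.41960796e-01 -2.06821379e-01 -2.22905569e-04  2.12243791e-01] 0.6845557196344855
dpos [0.0714 0.0023 0.0781] rotvec [ 0.0022 -0.0003 -0.0086] tcp [ 0.4539 -0.2768  0.138 ] q [ 0.43  0.16  0.03  1.86 -0.01  1.12  0.68]
dpos [0.0714 0.0022 0.1351] rotvec [ 0.0022 -0.0003 -0.0086] tcp [ 0.4539 -0.2768  0.138 ] q [ 0.43  0.16  0.03  1.86 -0.01  1.12  0.68]
```

```bash
echo '[0.04,0,-0.18,1.4,0.04,0.4,1,0.04,0,-0.18,2.84,0.08,1.2,1,0.04,0,-0.18,2.84,0.08,2.4,1,0.04,0,-0.18,2.84,0.08,3.6,1,0.04,0,-0.18,2.84,0.08,4.4,1]' > m.json && python3 nudge.py m.json | head -3
echo '[0,0,0,0,0,0,1,0,0,0,0,0,0,1]' > m.json && python3 nudge.py m.json
python3 - <<'E'
from h import *
T=rot([np.cos(.2135),np.sin(.2135),0],[0,0,-1])
delta([.4418,-.2066,.003],T)
E
```

```text
time: 4.47
eef_pos: [0.4427, -0.2055, 0.0277]
tool_rot: [0.626, 0.78, 0.001, 0.001]
time: 4.63
eef_pos: [0.4426, -0.2067, 0.0288]
tool_rot: [0.627, 0.779, 0.0, 0.001]
ft_force: [0.4, -0.7, 0.1]
width: 1.0
grasp_force: 0.0
dpos [ 0.0002 -0.0008  0.0258] rotvec [0.0012 0.0004 0.002 ] tcp [ 0.4426 -0.2067  0.0288] q [ 0.37  0.21 -0.02  2.06  0.01  0.87  0.56]
```

Descend, close, and lift.

To row units: 0.025 m is 1, 0.022 m is 0.88, 0.002 rad is 0.04.

```bash
echo '[0.02,0,0.04,0,-0.04,0.48,1,0.02,0,0.04,0,-0.04,0.88,1,0.02,0,0.04,0,-0.04,1,1,0.02,0,0.04,0,-0.04,1,0.9]' > m.json && python3 nudge.py m.json
echo '[0,0,0,0,0,0,0.4,0,0,0,0,0,0,0.4,0,0,0,0,0,0,0.4,0,0,0,0,0,0,0.4,0,0,0,0,0,0,0.4]' > m.json && python3 nudge.py m.json
```

```text
time: 4.97
eef_pos: [0.4413, -0.2077, 0.003]
tool_rot: [0.628, 0.778, -0.0, 0.0]
ft_force: [0.3, -0.2, 0.3]
width: 0.975
grasp_force: 0.0
time: 5.38
eef_pos: [0.4415, -0.2079, 0.003]
tool_rot: [0.628, 0.778, 0.0, 0.001]
ft_force: [-0.5, -0.2, 2.1]
width: 0.685
grasp_force: 30.0
```

```bash
cat >> h.py <<'E'
g0=np.array([.5225,.0128,.131]); YAW=.2135
def place(h,c=(.0012,0,.003),g=g0,yaw=YAW):
    T=toolover(G(yaw)); return g+h*G(yaw).as_matrix()[:,2]-T.apply(c),T
E
echo '[0,0,0,0,0,-1.2,0.4,0,0,0,0,0,-2.8,0.4,0,0,0,0,0,-4.4,0.4,0,0,0,0,0,-6,0.4,0,0,0,0,0,-7.6,0.4]' > m.json && python3 nudge.py m.json
python3 - <<'E'
from h import *
delta(*place(.09)); print(place(.09)[0],place(.06)[0])
E
```

```text
time: 5.8
eef_pos: [0.4403, -0.2075, 0.1944]
tool_rot: [0.628, 0.778, -0.0, -0.0]
ft_force: [0.7, 0.5, -1.6]
width: 0.685
grasp_force: 30.0
dpos [ 0.1969  0.0801 -0.0172] rotvec [-0.524   0.0007 -0.0018] tcp [ 0.4403 -0.2075  0.1944] q [ 0.37  0.02 -0.02  1.89  0.    1.23  0.56]
[0.47731003 0.00177475 0.21154036] [0.49196946 0.00495297 0.1855596 ]
```

To row units: -0.035 m is -1.4, 0.15 m is 6, -0.2 rad is -4.

```bash
echo '[-2,0,0,1.2,0.64,-0.6,0.4,-4,0,0,2.4,1.28,-1.2,0.4,-6.2,0,0,3.6,1.92,-1.4,0.4,-8.4,0,0,4.8,2.56,-1.4,0.4,-10.48,0,-0.04,6,3.2,-1.2,0.4]' > m.json && python3 nudge.py m.json | head -3
python3 - <<'E'
from h import *
delta(*place(.09));delta(*place(.06))
E
```

```text
time: 6.22
eef_pos: [0.4885, -0.0434, 0.2246]
tool_rot: [0.606, 0.751, 0.204, 0.166]
dpos [ 0.0465 -0.0077  0.0104] rotvec [0.0083 0.0024 0.0001] tcp [ 0.4885 -0.0434  0.2246] q [ 0.27 -0.34 -0.11  2.24 -0.32  0.76  0.54]
dpos [ 0.0466 -0.008   0.0404] rotvec [0.0083 0.0024 0.0001] tcp [ 0.4885 -0.0434  0.2246] q [ 0.27 -0.34 -0.11  2.24 -0.32  0.76  0.54]
```

To row units: 0.047 m is 1.88, 0.03 m is 1.2, 0.008 rad is 0.16.

```bash
echo '[0.08,0,0,0.6,-0.12,0.2,0.4,0.16,0.04,0,1.2,-0.24,0.4,0.4,0.16,0.04,0,1.88,-0.32,0.8,0.4,0.16,0.04,0,1.88,-0.32,1,0.4,0.16,0.04,0,1.88,-0.32,1,0.4]' > m.json && python3 nudge.py m.json | head -3
python3 - <<'E'
from h import *
from station import robot
delta(*place(.06))
for n in ("scene","side"):
    s=robot.snapshot(n); pickle.dump(s,open(f"pics/{n}1.pkl","wb"))
a=pickle.load(open("pics/scene1.pkl","rb"))["color"][140:240,200:300];b=pickle.load(open("pics/side1.pkl","rb"))["color"][120:220,200:300]
cv2.imwrite("pics/st.png",cv2.resize(np.hstack([a,b]),None,fx=4,fy=4,interpolation=cv2.INTER_CUBIC))
E
```

```text
time: 6.63
eef_pos: [0.4824, 0.0035, 0.1954]
tool_rot: [0.606, 0.754, 0.198, 0.159]
dpos [-0.0006  0.0036  0.0133] rotvec [-0.0097 -0.002   0.0021] tcp [0.4824 0.0035 0.1954] q [ 0.25 -0.34 -0.23  2.29 -0.3   0.7   0.42]
```

View pics/st.png

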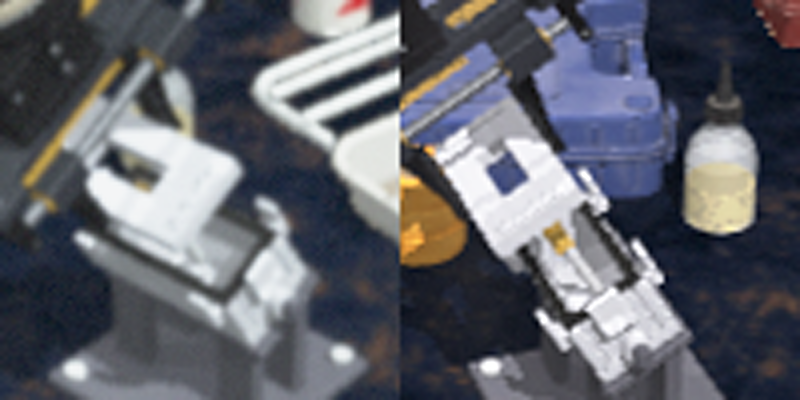

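The picture shows the cover held squarely above the stud, with the nut still below it. I'll align it and compare the predicted corners with the picture.

```bash
python3 - <<'E'
from h import *
from station import robot
st=robot.get_state(); T=Ro.from_quat(st["tool_rot"])
# cover corners in tool frame: cover x= tool y, cover y = tool x, cover z=-tool z
C=[T.apply(np.array([.0012+sy*.06,sx*.03,.003-z]))+st["eef_pos"] for z in (0.012,0) for sx,sy in ((-1,1),(1,1),(1,-1),(-1,-1))]
for n,o in (("scene",(200,140)),("side",(200,120))):
    s=pickle.load(open(f"pics/{n}1.pkl","rb")); print(n,np.round((proj(s,C)-o)*4+[0 if n=="scene" else 400,0]).tolist())
E
echo '[-0.2,-0.04,0.04,0,0.08,0,0.4,-0.2,-0.04,0.04,-0.04,0.14,0.2,0.4,-0.2,-0.04,0.04,-0.04,0.14,0.48,0.4,-0.2,-0.04,0.04,-0.04,0.14,0.48,0.4]' > m.json && python3 nudge.py m.json
python3 - <<'E'
from h import *
delta(*place(.06)); delta(*place(0))
E
```

```text
scene [[19.0, 162.0], [80.0, 84.0], [234.0, 157.0], [172.0, 241.0], [28.0, 173.0], [88.0, 95.0], [241.0, 168.0], [179.0, 252.0]]
side [[430.0, 144.0], [509.0, 89.0], [575.0, 180.0], [490.0, 241.0], [440.0, 157.0], [518.0, 102.0], [585.0, 194.0], [500.0, 254.0]]
time: 7.07
eef_pos: [0.4923, 0.0036, 0.1869]
tool_rot: [0.607, 0.751, 0.202, 0.163]
ft_force: [-0.5, 0.5, -2.1]
width: 0.683
grasp_force: 30.0
dpos [ 0.0014 -0.0007  0.0011] rotvec [ 0.0013  0.0005 -0.0021] tcp [0.4923 0.0036 0.1869] q [ 0.25 -0.31 -0.23  2.29 -0.3   0.66  0.42]
dpos [ 0.0014 -0.0008  0.0611] rotvec [ 0.0013  0.0005 -0.0021] tcp [0.4923 0.0036 0.1869] q [ 0.25 -0.31 -0.23  2.29 -0.3   0.66  0.42]
```

```bash
echo '[0.02,0,-0.04,0.056,-0.04,0.32,0.4,0.02,0,-0.04,0.056,-0.04,0.64,0.4,0.02,0,-0.04,0.056,-0.04,0.96,0.4,0.02,0,-0.04,0.056,-0.04,0.96,0.4]' > m.json && python3 nudge.py m.json
python3 - <<'E'
from h import *
delta(*place(0.0))
E
echo '[0,0,0,0,0,0.24,0.4,0,0,0,0,0,0.48,0.4,0,0,0,0,0,0.72,0.4,0,0,0,0,0,0.72,0.4]' > m.json && python3 nudge.py m.json
python3 - <<'E'
from h import *
delta(*place(0.0))
E
```

```text
time: 7.4
eef_pos: [0.5026, 0.0078, 0.1648]
tool_rot: [0.606, 0.752, 0.201, 0.162]
ft_force: [0.0, -0.1, -1.9]
width: 0.682
grasp_force: 30.0
dpos [-0.0006  0.0009  0.0365] rotvec [-0.001  -0.0002  0.0006] tcp [0.5026 0.0078 0.1648] q [ 0.25 -0.26 -0.25  2.3  -0.3   0.59  0.41]
time: 7.73
eef_pos: [0.5116, 0.0096, 0.15]
tool_rot: [0.606, 0.752, 0.201, 0.163]
ft_force: [-0.7, 0.0, -1.1]
width: 0.685
grasp_force: 30.0
dpos [-0.0003  0.0003  0.0191] rotvec [0.0001 0.0003 0.0004] tcp [0.5116 0.0096 0.15  ] q [ 0.25 -0.21 -0.26  2.3  -0.29  0.55  0.4 ]
```

```bash
echo '[0,0,0,0,0,0.16,0.4,0,0,0,0,0,0.32,0.4,0,0,0,0,0,0.32,0.4]' > m.json && python3 nudge.py m.json
echo '[0,0,0,0,0,0.12,0.4,0,0,0,0,0,0.2,0.4,0,0,0,0,0,0.2,0.4]' > m.json && python3 nudge.py m.json
python3 - <<'E'
from h import *
delta(*place(0.0))
E
```

```text
time: 7.98
eef_pos: [0.5156, 0.0103, 0.1437]
tool_rot: [0.606, 0.752, 0.202, 0.163]
ft_force: [-0.5, 0.5, -2.2]
width: 0.686
grasp_force: 30.0
time: 8.23
eef_pos: [0.518, 0.0108, 0.1397]
tool_rot: [0.606, 0.752, 0.202, 0.163]
ft_force: [0.5, 0.1, -1.9]
width: 0.684
grasp_force: 30.0
dpos [-0.0002 -0.0002  0.0069] rotvec [0.0012 0.0007 0.0005] tcp [0.518  0.0108 0.1397] q [ 0.24 -0.19 -0.26  2.31 -0.29  0.51  0.4 ]
```

To row units: 0.004 m is 0.16, 0.002 m is 0.08.

```bash
echo '[0,0,0,0,0,0.08,0.4,0,0,0,0,0,0.16,0.4,0,0,0,0,0,0.16,0.4]' > m.json && python3 nudge.py m.json | grep -E "eef|force"
echo '[0,0,0,0,0,0.04,0.4,0,0,0,0,0,0.08,0.4,0,0,0,0,0,0.08,0.4]' > m.json && python3 nudge.py m.json| grep -E "eef|force"
echo '[0,0,0,0,0,0.04,0.4,0,0,0,0,0,0.06,0.4,0,0,0,0,0,0.06,0.4]' > m.json && python3 nudge.py m.json| grep -E "eef|force"
python3 - <<'E'
from h import *
delta(*place(0.0))
E
```

```text
eef_pos: [0.5201, 0.0112, 0.1363]
ft_force: [0.7, 1.0, -1.1]
grasp_force: 30.0
eef_pos: [0.521, 0.0114, 0.1349]
ft_force: [-4.6, -0.2, 2.2]
grasp_force: 30.0
eef_pos: [0.5216, 0.0115, 0.1337]
ft_force: [-8.7, -0.8, 6.8]
grasp_force: 30.0
dpos [-0.0001 -0.0004 -0.0001] rotvec [0.0013 0.0008 0.0005] tcp [0.5216 0.0115 0.1337] q [ 0.24 -0.17 -0.27  2.31 -0.28  0.49  0.4 ]
```

The manual's scale: shifts go in units of 25 mm and turns go in units of 0.05 rad. Converting my numbers, -0.001 m is -0.04.

```bash
echo '[0,0,0,0,0,-0.04,0.4,0,0,0,0,0,-0.04,0.72,0,0,0,0,0,-0.04,0.9,0,0,0,0,0,-0.04,0.9,0,0,0,0,0,-0.04,0.9]' > m.json && python3 nudge.py m.json
echo '[0,0,0,0,0,-0.6,0.9,0,0,0,0,0,-1.2,0.9,0,0,0,0,0,-1.8,0.9,0,0,0,0,0,-2.2,0.9,0,0,0,0,0,-2.2,0.9]' > m.json && python3 nudge.py m.json
python3 - <<'E'
from h import *
from station import robot
delta(*place(.06,(0,0,0)))
for n in ("scene","side"):
    s=robot.snapshot(n); pickle.dump(s,open(f"pics/{n}2.pkl","wb"))
a=pickle.load(open("pics/scene2.pkl","rb"))["color"][150:250,200:300];b=pickle.load(open("pics/side2.pkl","rb"))["color"][130:230,200:300]
cv2.imwrite("pics/st2.png",cv2.resize(np.hstack([a,b]),None,fx=4,fy=4,interpolation=cv2.INTER_CUBIC))
E
```

```text
time: 9.4
eef_pos: [0.5216, 0.0115, 0.1346]
tool_rot: [0.606, 0.752, 0.202, 0.164]
ft_force: [-0.7, -0.4, 0.9]
width: 0.852
grasp_force: 0.0
time: 9.82
eef_pos: [0.4949, 0.0054, 0.1842]
tool_rot: [0.606, 0.751, 0.203, 0.165]
ft_force: [1.1, 0.2, 0.6]
width: 0.899
grasp_force: 0.0
dpos [ 0.0014 -0.0019  0.0003] rotvec [0.0047 0.002  0.0007] tcp [0.4949 0.0054 0.1842] q [ 0.25 -0.3  -0.24  2.29 -0.3   0.64  0.41]
```

View pics/st2.png

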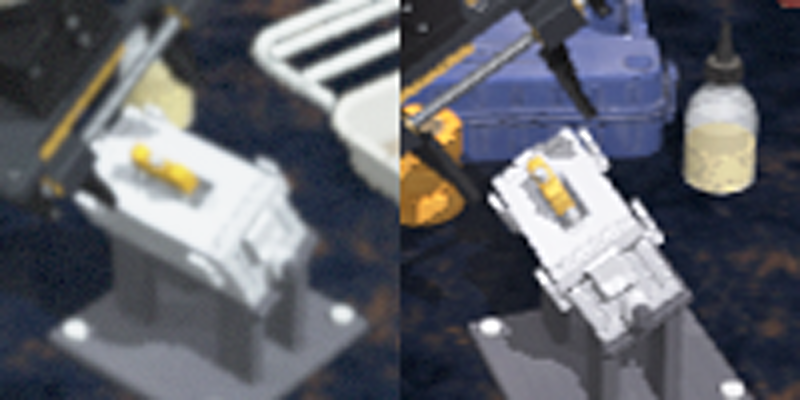

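The cover lies seated between all the lugs, with the brass nut (scene (165,170), side (552,185)) standing through the slot. Next I'll go down onto the nut.

To row units: 0.038 m is 1.52, 0.025 m is 1, -0.004 rad is -0.08.

```bash
echo '[-0.04,-0.02,0,0.04,-0.04,0.48,0.6,-0.08,-0.04,-0.02,0.04,-0.04,1,0.5,-0.08,-0.04,-0.02,0.04,-0.04,1.52,0.5,-0.08,-0.04,-0.02,0.04,-0.04,1.52,0.5]' > m.json && python3 nudge.py m.json
python3 - <<'E'
from h import *
delta(*place(.0215,(0,0,0)))
E
```

```text
time: 10.25
eef_pos: [0.5111, 0.0109, 0.1455]
tool_rot: [0.606, 0.752, 0.202, 0.164]
ft_force: [-0.4, 0.7, -0.1]
width: 0.687
grasp_force: 0.0
dpos [-0.0006  0.0027 -0.0032] rotvec [0.0015 0.0012 0.0014] tcp [0.5111 0.0109 0.1455] q [ 0.25 -0.21 -0.26  2.31 -0.29  0.53  0.4 ]
```

To row units: -0.003 m is -0.12, 0.0027 m is 0.108, 0.001 rad is 0.02.

```bash
echo '[0.02,0.02,0.02,-0.024,0.108,-0.12,0.4,0.02,0.02,0.02,-0.024,0.108,-0.12,0.3,0.02,0.02,0.02,-0.024,0.108,-0.12,0.2]' > m.json && python3 nudge.py m.json|grep width
echo '[0,0,0,0,0,0,0.0,0,0,0,0,0,0,0.0,0,0,0,0,0,0,0.0,0,0,0,0,0,0,0.0,0,0,0,0,0,0,0.0]' > m.json && python3 nudge.py m.json
echo '[0,0,0,0,0,0,0.0,0,0,0,0,0,0,0.0,0,0,0,0,0,0,0.0,0,0,0,0,0,0,0.0,0,0,0,0,0,0,0.0]' > m.json && python3 nudge.py m.json
python3 - <<'E'
from h import *
delta(*place(.0215,(0,0,0)))
E
```

```text
width: 0.455
time: 10.92
eef_pos: [0.511, 0.0097, 0.1512]
tool_rot: [0.606, 0.752, 0.201, 0.163]
ft_force: [-9.7, -2.7, 3.6]
width: 0.132
grasp_force: 30.0
time: 11.33
eef_pos: [0.511, 0.0097, 0.1512]
tool_rot: [0.606, 0.752, 0.201, 0.163]
ft_force: [-9.3, -2.1, 4.3]
width: 0.134
grasp_force: 30.0
dpos [0.0006 0.0002 0.002 ] rotvec [0.0007 0.0013 0.    ] tcp [0.511  0.0097 0.1512] q [ 0.25 -0.22 -0.26  2.3  -0.29  0.55  0.4 ]
```

```bash
echo '[0,0,0,0,-0.04,-0.04,0.0,0,0,0,0,-0.04,-0.04,0.0,0,0,0,0,-0.04,-0.04,0.0]' > m.json && python3 nudge.py m.json
python3 - <<'E'
from h import *
delta(*place(.0215,(0,0,0)))
E
```

```text
time: 11.58
eef_pos: [0.5106, 0.0096, 0.1518]
tool_rot: [0.606, 0.752, 0.202, 0.164]
ft_force: [3.1, -1.3, -7.8]
width: 0.135
grasp_force: 30.0
dpos [0.0006 0.0003 0.0027] rotvec [0.0026 0.0015 0.0003] tcp [0.5106 0.0096 0.1518] q [ 0.25 -0.22 -0.26  2.31 -0.29  0.55  0.4 ]
```

To row units: 0.0015 m is 0.06, 0.0013 m is 0.052, 0.6 rad is 12.

```bash
echo '[0,0,2.4,0,0,0.028,0.0,0,0,4.8,0,0,0.036,0.0,0,0,7.2,0,0,0.044,0.0,0,0,9.6,0,0,0.052,0.0,0,0,12,0,0,0.06,0.0]' > m.json && python3 nudge.py m.json
python3 - <<'E'
from h import *
from station import robot
m=G(YAW).as_matrix(); s=robot.get_state(); print("F gasket",m.T@s["ft_force"],"M",m.T@s["ft_torque"])
delta(*place(.0215,(0,0,0)))
E
```

```text
time: 12.0
eef_pos: [0.5112, 0.0097, 0.1507]
tool_rot: [0.803, 0.537, 0.242, 0.096]
ft_force: [-2.3, -1.5, -3.0]
width: 0.134
grasp_force: 30.0
F gasket [-3.68705299 -0.95081805 -1.34474943] M [-0.27430516  1.60835413  0.11529869]
dpos [ 0.0007 -0.0001  0.0014] rotvec [ 0.0027  0.0007 -0.6055] tcp [0.5112 0.0097 0.1507] q [ 0.36 -0.22 -0.36  2.3  -0.34  0.55 -0.16]
```

Turning works with low forces. I'll continue to about 2.7 rad.

```bash
for i in 1; do
echo '[0,0,2.4,0,0,0.008,0.0,0,0,4.8,0,0,0.016,0.0,0,0,7.2,0,0,0.024,0.0,0,0,9.6,0,0,0.032,0.0,0,0,12,0,0,0.038,0.0]' > m.json && python3 nudge.py m.json|grep ft
echo '[0,0,2.4,0,0,0.008,0.0,0,0,4.8,0,0,0.016,0.0,0,0,7.2,0,0,0.024,0.0,0,0,9.6,0,0,0.032,0.0,0,0,12,0,0,0.038,0.0]' > m.json && python3 nudge.py m.json|grep ft
echo '[0,0,2.4,0,0,0.008,0.0,0,0,4.8,0,0,0.016,0.0,0,0,7.2,0,0,0.024,0.0,0,0,9.6,0,0,0.032,0.0,0,0,12,0,0,0.038,0.0]' > m.json && python3 nudge.py m.json|grep -E "ft|width"
done
python3 - <<'E'
from h import *
from station import robot
m=G(YAW).as_matrix(); s=robot.get_state(); print("F gasket",m.T@s["ft_force"],"M",m.T@s["ft_torque"])
delta(*place(.0215,(0,0,0)))
E
```

```text
ft_force: [-2.3, -2.3, -2.4]
ft_force: [-2.7, -0.7, -3.2]
ft_force: [-1.9, -1.4, -3.6]
width: 0.134
F gasket [-3.67267201 -0.94422999 -1.98824302] M [-0.16472508  1.6931982  -0.00678867]
dpos [-0.0002 -0.0006 -0.0014] rotvec [ 2.8000e-03 -2.2000e-03 -2.4053e+00] tcp [0.5126 0.0101 0.1483] q [ 0.72 -0.23 -0.67  2.29 -0.5   0.57 -1.81]
```

To row units: 0.00075 m is 0.03, 0.0006 m is 0.024, 0.48 rad is 9.6.

```bash
echo '[0,0,2.4,0,0,0.008,0.0,0,0,4.8,0,0,0.016,0.0,0,0,7.2,0,0,0.024,0.0,0,0,9.6,0,0,0.03,0.0,0,0,9.6,0,0,0.03,0.0]' > m.json && python3 nudge.py m.json|grep -E "ft|width"
echo '[0,0,0,0,0,0,0.25,0,0,0,0,0,0,0.4,0,0,0,0,0,0,0.4,0,0,0,0,0,0,0.4,0,0,0,0,0,0,0.4]' > m.json && python3 nudge.py m.json|grep -E "ft|width"
echo '[0,0,0,0,0,-0.48,0.4,0,0,0,0,0,-0.96,0.4,0,0,0,0,0,-1.2,0.4,0,0,0,0,0,-1.2,0.4]' > m.json && python3 nudge.py m.json
python3 - <<'E'
from h import *
delta(*place(.05,(0,0,0)))
E
```

```text
ft_force: [-2.4, -0.0, -4.6]
width: 0.135
ft_force: [0.3, 0.2, -0.1]
width: 0.372
time: 14.42
eef_pos: [0.4997, 0.0069, 0.1758]
tool_rot: [0.824, -0.502, 0.191, -0.179]
ft_force: [0.3, -0.5, -0.9]
width: 0.4
grasp_force: 0.0
dpos [-0.0014  0.0017  0.0005] rotvec [ 0.0059 -0.0085 -2.8785] tcp [0.4997 0.0069 0.1758] q [ 0.8  -0.32 -0.69  2.28 -0.58  0.67 -2.21]
```

```bash
echo '[0,0,-2.4,0,0,0,0.4,0,0,-4.8,0,0,0,0.4,0,0,-7.2,0,0,0,0.4,0,0,-9.6,0,0,0,0.4,0,0,-12,0,0,0,0.4]' > m.json && python3 nudge.py m.json|grep ft
echo '[0,0,-2.4,0,0,0,0.4,0,0,-4.8,0,0,0,0.4,0,0,-7.2,0,0,0,0.4,0,0,-9.6,0,0,0,0.4,0,0,-12,0,0,0,0.4]' > m.json && python3 nudge.py m.json|grep ft
echo '[0,0,-2.4,0,0,0,0.4,0,0,-4.8,0,0,0,0.4,0,0,-7.2,0,0,0,0.4,0,0,-9.6,0,0,0,0.4,0,0,-12,0,0,0,0.4]' > m.json && python3 nudge.py m.json|grep ft
echo '[0,0,-2.4,0,0,0,0.4,0,0,-4.8,0,0,0,0.4,0,0,-7.2,0,0,0,0.4,0,0,-9.6,0,0,0,0.4,0,0,-12,0,0,0,0.4]' > m.json && python3 nudge.py m.json|grep ft
echo '[0,0,-2.4,0,0,0,0.4,0,0,-4.8,0,0,0,0.4,0,0,-7.2,0,0,0,0.4,0,0,-9.6,0,0,0,0.4,0,0,-12,0,0,0,0.4]' > m.json && python3 nudge.py m.json|grep ft
echo '[0,0,-2.4,0,0,0,0.4,0,0,-2.8,0,0,0,0.4,0,0,-2.8,0,0,0,0.4]' > m.json && python3 nudge.py m.json|grep ft
python3 - <<'E'
from h import *
p,T=place(.0195,(0,0,0)); delta(p,T*Ro.from_euler('z',-.257))
E
```

```text
ft_force: [0.4, -1.1, -0.3]
ft_force: [0.5, -1.2, 0.3]
ft_force: [-0.2, 0.7, 0.1]
ft_force: [0.1, -0.8, -0.0]
ft_force: [1.4, -0.4, 0.2]
ft_force: [-0.6, 0.6, -0.2]
dpos [ 0.0005 -0.0008  0.0297] rotvec [0.0036 0.0024 0.0025] tcp [0.4992 0.0075 0.174 ] q [ 0.11 -0.28 -0.13  2.3  -0.23  0.61  0.6 ]
```

```bash
echo '[0.06,0.04,0.04,0.02,-0.04,0.4,0.4,0.06,0.04,0.04,0.02,-0.04,0.8,0.4,0.06,0.04,0.04,0.02,-0.04,1.16,0.4,0.06,0.04,0.04,0.02,-0.04,1.16,0.4]' > m.json && python3 nudge.py m.json|grep ft
python3 - <<'E'
from h import *
p,T=place(.0195,(0,0,0)); delta(p,T*Ro.from_euler('z',-.257))
E
echo '[0,0,0,0,0,0,0.2,0,0,0,0,0,0,0.0,0,0,0,0,0,0,0.0,0,0,0,0,0,0,0.0,0,0,0,0,0,0,0.0]' > m.json && python3 nudge.py m.json|grep ft
echo '[0,0,0,0,0,0,0.0,0,0,0,0,0,0,0.0,0,0,0,0,0,0,0.0]' > m.json && python3 nudge.py m.json
python3 - <<'E'
from h import *
from station import robot
m=G(YAW).as_matrix(); s=robot.get_state(); print("F gasket",m.T@s["ft_force"],"M",m.T@s["ft_torque"])
p,T=place(.0195,(0,0,0)); delta(p,T*Ro.from_euler('z',-.257))
E
```

```text
ft_force: [-1.4, -0.4, -0.5]
dpos [-0.0002  0.0014 -0.0008] rotvec [-0.0016 -0.0005 -0.0006] tcp [0.5122 0.0104 0.1465] q [ 0.1  -0.21 -0.14  2.31 -0.23  0.53  0.6 ]
ft_force: [-1.1, -0.5, 2.7]
time: 17.75
eef_pos: [0.5123, 0.01, 0.1489]
tool_rot: [0.504, 0.824, 0.179, 0.188]
ft_force: [-5.0, -3.0, 3.8]
width: 0.132
grasp_force: 30.0
F gasket [-2.82045629 -1.83945599  6.0561359 ] M [-0.40979169  1.35968238 -0.02148642]
dpos [0.0005 0.0003 0.0013] rotvec [0.0007 0.001  0.0013] tcp [0.5123 0.01   0.1489] q [ 0.1  -0.22 -0.13  2.31 -0.23  0.54  0.61]
```

To row units: 0.0006 m is 0.024, 0.0004 m is 0.016, 0.6 rad is 12.

```bash
echo '[0,0,2.4,0,0,0,0.0,0,0,4.8,0,0,0.004,0.0,0,0,7.2,0,0,0.012,0.0,0,0,9.6,0,0,0.016,0.0,0,0,12,0,0,0.024,0.0]' > m.json && python3 nudge.py m.json|grep ft
echo '[0,0,2.4,0,0,0.008,0.0,0,0,4.8,0,0,0.016,0.0,0,0,7.2,0,0,0.024,0.0,0,0,9.6,0,0,0.032,0.0,0,0,12,0,0,0.038,0.0]' > m.json && python3 nudge.py m.json|grep ft
echo '[0,0,2.4,0,0,0.008,0.0,0,0,4.8,0,0,0.016,0.0,0,0,7.2,0,0,0.024,0.0,0,0,9.6,0,0,0.032,0.0,0,0,12,0,0,0.038,0.0]' > m.json && python3 nudge.py m.json|grep -E "ft|width"
python3 - <<'E'
from h import *
from station import robot
m=G(YAW).as_matrix(); s=robot.get_state(); print("F gasket",m.T@s["ft_force"],"M",m.T@s["ft_torque"])
p,T=place(.0195,(0,0,0)); delta(p,T)
E
```

```text
ft_force: [-3.0, -2.3, -0.1]
ft_force: [-2.4, -1.8, 0.1]
ft_force: [-4.2, -1.8, 1.8]
width: 0.131
F gasket [-2.99742949 -0.82864391  3.80630653] M [-0.39777522  1.34791131  0.10217772]
dpos [ 0.0003 -0.0006 -0.0014] rotvec [ 1.2000e-03  2.0000e-04 -1.5473e+00] tcp [0.5135 0.0102 0.1465] q [ 0.44 -0.21 -0.43  2.3  -0.37  0.54 -1.07]
```

```bash
echo '[0,0,2,0,0,0.008,0.0,0,0,4,0,0,0.012,0.0,0,0,6,0,0,0.02,0.0,0,0,6,0,0,0.02,0.0]' > m.json && python3 nudge.py m.json|grep -E "ft|width"
cat > c.py <<'E'
from h import *
from station import robot
m=G(YAW).as_matrix(); s=robot.get_state(); print("F gasket",m.T@s["ft_force"],"M",m.T@s["ft_torque"])
p,T=place(.0195,(0,0,0)); delta(p,T)
E
python3 c.py
echo '[0,0,1,0,0,0.004,0.0,0,0,2,0,0,0.006,0.0,0,0,2,0,0,0.006,0.0]' > m.json && python3 nudge.py m.json|grep -E "ft|width"
python3 c.py
```

```text
ft_force: [-5.4, -1.5, 2.6]
width: 0.134
F gasket [-3.50436601 -0.29385765  5.03778426] M [-0.06402847  1.4573977  -0.06356788]
dpos [ 0.0002 -0.0006 -0.0019] rotvec [ 1.2000e-03 -0.0000e+00 -1.8479e+00] tcp [0.5137 0.0103 0.1461] q [ 0.49 -0.21 -0.48  2.3  -0.39  0.54 -1.35]
ft_force: [-3.8, -1.6, 2.9]
width: 0.133
F gasket [-1.99838851 -0.74147099  4.55738087] M [-0.19775673  1.43857212  0.05836216]
dpos [ 0.0001 -0.0007 -0.002 ] rotvec [ 1.2000e-03 -1.0000e-04 -1.9438e+00] tcp [0.5138 0.0103 0.146 ] q [ 0.51 -0.21 -0.5   2.3  -0.4   0.55 -1.44]
```

```bash
echo '[0,0,1,0,0,0.004,0.0,0,0,1,0,0,0.004,0.0]' > m.json && python3 nudge.py m.json|grep -E "width"
python3 c.py
echo '[0,0,1,0,0,0,0.0,0,0,1,0,0,0,0.0]' > m.json && python3 nudge.py m.json|grep -E "width"
python3 c.py
echo '[0,0,1,0,0,0,0.0,0,0,1,0,0,0,0.0]' > m.json && python3 nudge.py m.json|grep -E "width"
python3 c.py
```

```text
width: 0.134
F gasket [-3.3332898  -0.37508597  6.10335635] M [-0.31791648  1.48970441  0.3915396 ]
dpos [ 0.0001 -0.0006 -0.0021] rotvec [ 1.3000e-03  0.0000e+00 -1.9928e+00] tcp [0.5138 0.0103 0.1459] q [ 0.52 -0.21 -0.51  2.3  -0.4   0.55 -1.48]
width: 0.14
F gasket [-3.78568201 -1.51746053  5.58197675] M [-0.28718615  1.50508648  0.63773464]
dpos [ 0.     -0.0006 -0.0021] rotvec [ 1.4000e-03  1.0000e-04 -2.0421e+00] tcp [0.5138 0.0103 0.1459] q [ 0.53 -0.21 -0.51  2.29 -0.41  0.55 -1.53]
width: 0.138
F gasket [-3.26205535 -1.25022625  4.50380478] M [-0.3475416   1.41559271  0.72335878]
dpos [-0.0002 -0.0006 -0.002 ] rotvec [ 1.8000e-03 -2.0000e-04 -2.0918e+00] tcp [0.514  0.0103 0.146 ] q [ 0.54 -0.21 -0.52  2.29 -0.41  0.55 -1.58]
```

The moment rises from 0.06 to 0.72 N m, so the stop is reached. I'll relax the twist, release, and back out along the stud.

```bash
echo '[0,0,-1.6,0,0,0,0.0,0,0,-1.6,0,0,-0.012,0.2,0,0,-1.6,0,0,-0.012,0.35,0,0,-1.6,0,0,-0.012,0.35,0,0,-1.6,0,0,-0.012,0.35]' > m.json && python3 nudge.py m.json|grep -E "ft|width"
echo '[0,0,0,0,0,-0.6,0.35,0,0,0,0,0,-1.2,0.35,0,0,0,0,0,-2,0.35,0,0,0,0,0,-2.6,0.35,0,0,0,0,0,-2.6,0.35]' > m.json && python3 nudge.py m.json
python3 - <<'E'
from h import *
from station import robot
delta(*place(.1,(0,0,0)))
a=robot.snapshot("scene")["color"][150:250,200:300];b=robot.snapshot("side")["color"][130:230,200:300]
cv2.imwrite("pics/st3.png",cv2.resize(np.hstack([a,b]),None,fx=4,fy=4,interpolation=cv2.INTER_CUBIC))
E
```

```text
ft_force: [0.0, -0.1, -0.2]
width: 0.313
time: 20.92
eef_pos: [0.4827, 0.0033, 0.2054]
tool_rot: [0.959, -0.11, 0.248, -0.083]
ft_force: [0.5, 0.7, -0.2]
width: 0.349
grasp_force: 0.0
dpos [-0.0019 -0.     -0.0151] rotvec [ 0.0056 -0.0033 -2.012 ] tcp [0.4827 0.0033 0.2054] q [ 0.51 -0.37 -0.43  2.27 -0.44  0.73 -1.47]
```

View pics/st3.png

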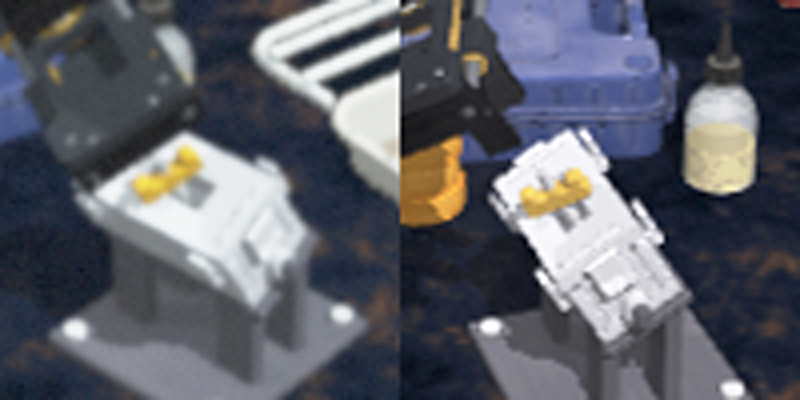

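The cover lies flat, the nut (scene (168,175), side (557,192)) sits across the slot on the cover, and the gripper is clear. I'll hand in the job.

```bash
python3 -c "
from station import robot
print(robot.finish_job())"
```

```text
the job is handed in; nothing more can be done
None
```

The cover lies flat on the seal between the lugs, the wing nut was turned until it hit its stop (about 5.1 rad), the gripper is clear and the job is handed in; the hand-in returned no verdict.

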